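# Nip up the bearing lock nut of a potter's wheel with an adjustable wrench

## Task

The brass lock nut in the middle of the potter's wheel deck has worked loose: lay the adjustable wrench flat around it and roll the wrench's worm with a fingertip until the jaws just fit two of its flats without play. Then turn the nut clockwise with the wrench until it comes up hard against its stop, where the red marks meet. Do not force the jaw itself, turn the nut by hand or disturb the other things, and leave the wrench sitting snugly on the nut.

Things in the scene. Friction and masses are not known exactly. Their poses are not given: they have to be found in the camera images.
- nut_centre (a point): Centre of the brass hexagon nut: 30 mm across flats, 34.6 across corners, 18 mm high, axis vertical, standing on the deck (deck 9 mm below this point). The x axis is horizontal, square to the flat with the red mark (flats every 60 degrees), and turns with the nut. A fixed sleeve and spindle (20, then 14 mm diameter) stand up through it to 42 mm above the deck.
- nut: The same brass nut; origin on its axis at deck height, axes as nut_centre. It starts 0.48 to 0.75 rad (28 to 43 degrees) short of tight, turns stiffly (about 0.4 N m) clockwise seen from above, and comes up against a hard stop when its x axis (red mark on the nut) is in line with the wheel's x axis (red line on the steel flange around it).
- wheel: Table-top potter's wheel with its head off, fixed: flat cream deck 360 (x) by 620 (y) mm, its top 140 mm above this origin, which lies under the middle of the deck at bench height. The nut is in the middle; the wrench lies on the deck on one side (+y or -y) of it, a yellow tub on the other.
- wrench: Steel adjustable wrench, 200 mm long, about 0.4 kg, flat on the deck; origin on its underside. x points out of the mouth along the jaw faces, y from the fixed to the movable jaw, z up. In this frame, mm: fixed jaw's face at y -17, x 66 to 96, jaw 13 wide; bottom of the mouth at x 66; jaws 35.2 to 37.7 apart at the start. Head and jaws are 16 mm thick, the head spans 70 mm.
- wrench_grip (a point): Centre of the handle's section near the balance point, wrench frame (-8.6, 2.4, 8) mm; a good place to pinch. The handle is a straight bar 24 mm wide, 11 mm thick, underside 2.5 mm above the deck, running back from the head along wrench-frame (-0.966, 0.259, 0), 15 degrees off -x. Axes as the wrench.
- wrench_tail (a point): Centre of the handle's round end (13 mm radius, 16 mm thick), wrench frame (-87.8, 23.6, 8) mm; 174 mm from the nut's axis when the wrench is on the nut. Axes as the wrench.
- wrench_mouth (a point): Where the nut's axis lies when the wrench is home and the jaws fit: wrench frame (84.5, -2, 8) mm, 18.5 mm in front of the flat bottom of the mouth, 15 mm from the fixed jaw's face. A nut corner (17.3 mm from its axis) then points at the bottom of the mouth. Axes as the wrench.
- worm_top (a point): Top of the knurled worm (roller 18 mm diameter, 17 long, axis along wrench y), wrench frame (41, -2, 19.5) mm, 3.5 mm proud of the wrench. Rubbing it towards the mouth (+x) closes the jaw, 3.6 mm a turn: 0.64 mm for 10 mm of rubbing. It takes about 5.6 N of rub, so press about 10 N (it grips well); once the jaws nip the nut it stops and the finger skids.
- jaw_face (a point): Middle of the movable jaw's face, 14.5 mm in front of the bottom of the mouth; its wrench-frame y plus 17 mm is the gap between the jaws. The jaw is self-locking up to some 85 N: about 12 N across the end of the handle against the stop is plenty, much more would strain it open.
- jaw: The movable jaw (12 mm wide, 28 mm long); origin on its face at the bottom of the mouth, axes as the wrench.
- grease_tub: Bystander: yellow tub, white cap, 64 mm diameter, 58 mm high, on the deck; origin at its underside.
- mug: Bystander: green stoneware mug, 80 mm diameter, 95 mm high, on the bench to the left (+y); origin at its underside.
- turning_block: Bystander: cork-brown cylinder, 76 mm diameter, 100 mm high, on the bench to the right (-y); origin at its underside.
Mind the look-alikes: they are no part of the job. There is more than one size of the wrench; the job needs the largest.

How it is judged:
By the outcome, as a careful person would: the job done as asked, in the order asked, and still so for the second after the job is handed in, with the robot touching nothing.
It also fails if it takes over 72 s, if anything falls off the work surface, if the arm or the gripper's body presses on something with over 40 N, if the wrist force passes 120 N, or if a joint passes its speed limit or range.

## Robot

A 6-joint arm with a two-finger parallel gripper is mounted at the origin on the work surface. World frame = base frame: x ahead of the robot, y to its left, z up, the work surface at z = 0. Lengths are in m, angles in rad, forces in N, time in s.
With the tool pointing down it reaches from about 0.325 to 0.9 m from the base axis. Payload 6.1 kg.
Tool frame: the origin (TCP) lies at the very end of the fingers, on their centre line; the grasp point (between the pads) lies env.tcp_to_grasp behind it (env.tcp_to_grasp is the distance from the TCP to the grasp point, in m); z points along the fingers, y is the line along which they close (so a half turn about z gives the same grasp; the last joint's range is limited). The gripper opens to 87 mm and grips with 3 to 60 N. Pads are 19 mm wide; open, the fingers measure 117 mm over their backs; the gripper's body (75 mm by 190 mm) begins 51 mm behind the grasp point.
Start: joints at [-1.413, 0.22, 1.526, -0, 1.395, -0.126], TCP at [0.175, -0.6, 0.223] pointing down, gripper open.
Joint ranges: [-2.98, 2.98], [-0.91, 2.08], [0.09, 2.57], [-1.24, 4.39], [0.2, 2.65], [-2.68, 2.68]. Speed limits (rad/s): [2.57, 2.57, 3.01, 3.14, 3.14, 3.14].

## Interface

Orientations are given as a rotation vector (axis times angle).
In Python, from station import env, effector, optics gives the robot as it stands. Calls block until the motion is done:
- env.reach(position, orientation): joint-space move of the TCP to a pose.
- env.move_straight(position, attitude=None, vel=0.15, threshold=None): straight line of the TCP; attitude=None keeps the orientation; vel is the mean speed in m/s. With threshold (N) it stops when the force on the tool has changed by that much, and returns True; else False.
- env.move_j(angles): joint-space move.
- effector.command_gripper(opening, f_grip=None): finger opening in m; f_grip is the grip in N (None keeps the last); returns when the fingers have stopped.
- env.sleep(seconds).
- env.solve_ik(position, orientation): joint angles nearest the present ones, or None.
- optics.snapshot(name): name is "side" or "top" or "wrist"; returns a dict with "img" (480x640x3 uint8, blue, green, red), "range_z" (480x640 float32, m along the optical axis (not along the pixel's ray), 0 where there is no reading), "camera_matrix" (3x3 intrinsics, pixels), "cam_to_world" (4x4, takes a point from camera to world coordinates). Camera axes: x right, y down, z forward; pixel columns grow to the right and rows downward; lengths in m; the calibration is good to about 2 mm. A picture is of the moment at which its call begins.
A pose or a line that the arm cannot do raises env.MotionError and nothing moves.
- env.job_done(): hands the job in; it is judged then, once.
Trained networks look in the newest picture that a camera, given by its name, has taken for a name from the list of things; names that differ only in an ending like _2 or _b are one class to them, and where a whole thing is asked for, a point or a joint stands for the part that bears it (a point fixed in the world has none). Each returns a list of dicts, best first, with "p" (0 to 1); they miss things now and then, are a little off and sometimes report something else, mostly with a low value. They report only what shows in the picture. A call takes as long as a camera call. They do not tell look-alikes from the thing itself.
- optics.cut_out(camera, target): "mask" (480x640 bool, what is visible of it) and "extent" ([left, top, right, bottom] in pixels, round what is visible of it).
- optics.mark_of(camera, target): "position" ([column, row] in pixels: a listed point, or the origin of a listed thing).
Readings, each from a call of its own:
- env.read_clock(): time.
- env.read_joint_pos(): joint angles.
- env.read_qvel(): joint speeds.
- env.read_effort(): joint torques, N m.
- env.read_position(): TCP position.
- env.read_ee_rot(): TCP orientation.
- env.read_contact_force(): force on the tool from outside, world axes, zero at the start.
- env.read_wrist_torque(): the same for the moment, N m.
- env.read_finger_gap(): finger opening in m.
- env.read_grip_force(): force on a finger pad.
Only numpy, scipy, OpenCV 4.12 (cv2) and the standard library are available. Lean on these libraries where they do the work, as an engineer would, in place of code of your own. Each camera call takes 0.05 s, during which the arm holds its last target. There are 200 camera calls.

## Working session

There is one attempt and no reset: what is moved stays moved. The work goes in short steps, each a Python script; the robot and the scene stay as the last script left them, time stands still between calls to the robot, and variables do not carry over. Pictures are saved under pics/ and viewed, at most 10 in all, crops included, and the job is handed in when it is done.

```bash
mkdir -p pics; ls; cat > h.py <<'E'
import numpy as np, cv2
from scipy.spatial.transform import Rotation as R
from station import env, effector, optics
def world(s,px,z=None,d=None):
    K=s["camera_matrix"];T=s["cam_to_world"]
    r=np.linalg.inv(K)@np.array([px[0],px[1],1.0])
    if z is not None:
        w=T[:3,:3]@r; k=(z-T[2,3])/w[2]; return T[:3,3]+k*w
    if d is None: d=s["range_z"][int(round(px[1])),int(round(px[0]))]
    return T[:3,:3]@(r*d)+T[:3,3]
def pix(s,p):
    T=s["cam_to_world"];c=T[:3,:3].T@(np.asarray(p)-T[:3,3]);u=s["camera_matrix"]@c;return u[:2]/u[2]
def down(yaw): # tool z down, tool y axis (closing) at angle yaw in world
    y=np.array([np.cos(yaw),np.sin(yaw),0]);z=np.array([0,0,-1.]);x=np.cross(y,z)
    return R.from_matrix(np.c_[x,y,z]).as_rotvec()
E
python3 - <<'E'
from h import *
for c in("top","side"):
    s=optics.snapshot(c);cv2.imwrite(f"pics/{c}0.png",s["img"])
    print(c,s["cam_to_world"][:3].round(3).tolist(),s["camera_matrix"][0,0])
    for t in("nut","nut_centre","wrench","wrench_grip","wrench_tail","wrench_mouth","worm_top","jaw_face","grease_tub","wheel"):
        for m in optics.mark_of(c,t)[:4]:
            z={"nut":.14,"nut_centre":.149,"wrench":.14,"worm_top":.1595,"grease_tub":.14,"wheel":0}.get(t,.148)
            print(t,round(m["p"],2),np.round(m["position"],1),world(s,m["position"],z=z).round(4))
print(env.tcp_to_grasp,env.read_position(),env.read_clock())
E
```

```text
pics
top [[-0.001, -0.997, 0.08, 0.357], [-1.0, 0.001, 0.002, -0.01], [-0.002, -0.08, -0.997, 1.58]] 484.0646266062851
nut 0.41 [301.8 217.6] [0.5408 0.0254 0.14  ]
nut_centre 0.55 [300.2 216.7] [0.5423 0.03   0.149 ]
wrench 0.96 [232.4 228.2] [0.509 0.233 0.14 ]
wrench 0.91 [186.9 317.1] [0.2456 0.3639 0.14  ]
wrench 0.68 [170.6 184.6] [0.6413 0.421  0.14  ]
wrench_grip 0.91 [185.1 316. ] [0.2495 0.3671 0.148 ]
wrench_grip 0.82 [236.  232.6] [0.495  0.2208 0.148 ]
wrench_tail 0.85 [240.1 259. ] [0.4165 0.2077 0.148 ]
wrench_tail 0.85 [152.7 202.9] [0.5844 0.4709 0.148 ]
wrench_tail 0.63 [297.8 218.5] [0.5371 0.0372 0.148 ]
wrench_tail 0.55 [166.6 316.6] [0.2477 0.4214 0.148 ]
wrench_mouth 0.69 [205.3 316.6] [0.2477 0.3078 0.148 ]
wrench_mouth 0.61 [220.4 200.7] [0.5908 0.2686 0.148 ]
wrench_mouth 0.54 [172.9 168. ] [0.6902 0.4129 0.148 ]
worm_top 0.79 [196.7 316.4] [0.2491 0.3303 0.1595]
worm_top 0.76 [231.3 215.8] [0.5438 0.2334 0.1595]
worm_top 0.54 [169.9 177.2] [0.6597 0.4178 0.1595]
jaw_face 0.57 [204.5 311.4] [0.2628 0.3105 0.148 ]
jaw_face 0.55 [169.6 165.7] [0.6972 0.423  0.
[... 776 characters left out ...]
011 0.5815 0.148 ]
wrench_tail 0.7 [282.6 273.5] [0.4229 0.2093 0.148 ]
wrench_tail 0.69 [220.5 270.2] [0.5675 0.2804 0.148 ]
wrench_tail 0.68 [290.2 415.1] [0.1766 0.5453 0.148 ]
wrench_mouth 0.96 [218.9 264.9] [0.5849 0.2659 0.148 ]
wrench_mouth 0.61 [139.9 325. ] [0.6006 0.5252 0.148 ]
worm_top 0.86 [316.6 381.6] [0.1693 0.4603 0.1595]
worm_top 0.74 [233.7 263.9] [0.5445 0.2533 0.1595]
worm_top 0.68 [145.1 335.2] [0.5571 0.5478 0.1595]
jaw_face 0.46 [220.6 270.3] [0.567  0.2806 0.148 ]
jaw_face 0.44 [315.  377.5] [0.1821 0.4456 0.148 ]
jaw_face 0.38 [133.1 333.9] [0.5931 0.5525 0.148 ]
grease_tub 0.85 [312.9 195.4] [ 0.5598 -0.1609  0.14  ]
0.0187 [ 0.17498241 -0.59999932  0.22257012] 1.1
```

```bash
python3 - <<'E'
import cv2,numpy as np
a=cv2.imread("pics/top0.png")[150:350,120:420]
cv2.imwrite("pics/top0c.png",cv2.resize(a,None,fx=2.66,fy=2.66,interpolation=cv2.INTER_CUBIC))
E
```

```text
(no output)
```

View pics/top0c.png

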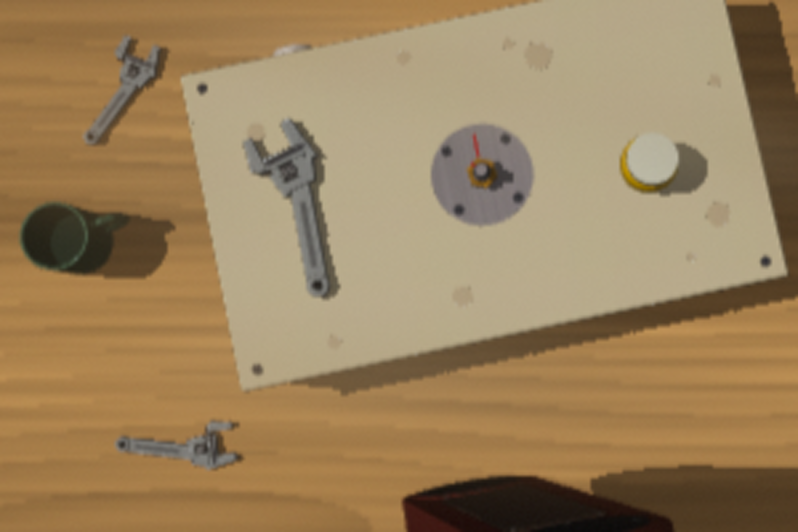

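The top view shows the full-size wrench on the deck at +y. In the crop, its mouth is near (268,145), its tail is at (317,287), and the movable jaw is the left one. The two look-alikes lie on the bench. The nut is at (482,172), and the red line on the flange points up and slightly left.

```bash
cat > look.py <<'E'
from h import *
def look(tag,targets,show=False):
    s=optics.snapshot("wrist");cv2.imwrite(f"pics/{tag}.png",s["img"]);np.savez(f"pics/{tag}.npz",**s)
    for t in targets:
        for m in optics.mark_of("wrist",t)[:3]:
            z={"nut":.14,"wrench":.14,"worm_top":.1595,"nut_centre":.149}.get(t,.148)
            print(t,round(m["p"],2),np.round(m["position"],1),world(s,m["position"],z=z).round(4))
    return s
E
python3 - <<'E'
from look import *
print(env.read_ee_rot(), down(-1.37))
env.reach([.50,.21,.36],down(-1.37));print(env.read_joint_pos().round(2) if hasattr(env.read_joint_pos(),'round') else env.read_joint_pos())
W=("wrench","wrench_grip","wrench_tail","wrench_mouth","worm_top","jaw_face","jaw")
s=look("w1",W)
print(s["cam_to_world"].round(3).tolist(),s["camera_matrix"][0,0])
env.reach([.54,.03,.36],down(-1.37))
look("n1",("nut","nut_centre","wheel"));print(env.read_clock())
a,b=cv2.imread("pics/w1.png"),cv2.imread("pics/n1.png")
cv2.imwrite("pics/wn1.png",cv2.resize(np.hstack([a,b]),None,fx=.62,fy=.62,interpolation=cv2.INTER_AREA))
E
```

```text
[ 3.10997812e+00  4.44224367e-01 -6.69251847e-06] [3.12577265 0.31488052 0.        ]
[ 0.25 -0.03  1.54 -0.    1.63  1.62]
wrench 0.83 [308.4 194.1] [0.5109 0.2242 0.14  ]
wrench 0.65 [138.4  14.5] [0.6428 0.4087 0.14  ]
wrench_grip 0.94 [303.9 205.1] [0.5001 0.2266 0.148 ]
wrench_grip 0.61 [131.9  18.2] [0.6373 0.4105 0.148 ]
wrench_tail 0.74 [305.6 277.8] [0.421  0.2096 0.148 ]
wrench_tail 0.65 [103.   52.4] [0.6038 0.435  0.148 ]
wrench_tail 0.46 [456.  178.7] [0.5575 0.0809 0.148 ]
wrench_mouth 0.47 [305.1 206.6] [0.4988 0.2251 0.148 ]
worm_top 0.79 [298.7 153.4] [0.5511 0.2409 0.1595]
worm_top 0.48 [453.5 182.6] [0.5539 0.0866 0.1595]
jaw_face 0.79 [265.9 119.6] [0.5754 0.2784 0.148 ]
jaw 0.74 [269.  132.9] [0.5638 0.2734 0.148 ]
[[0.199, -0.94, -0.278, 0.577], [-0.98, -0.191, -0.056, 0.225], [-0.0, 0.284, -0.959, 0.522], [0.0, 0.0, 0.0, 1.0]] 368.16510840518384
nut 0.64 [326.3 196.5] [0.5518 0.027  0.14  ]
nut 0.2 [128.7 208.6] [0.4973 0.2294 0.14  ]
nut_centre 0.69 [324.1 200.5] [0.5489 0.0288 0.149 ]
nut_centre 0.23 [ 92.6 113.9] [0.5869 0.2643 0.149 ]
wheel 0.74 [324.2 182.4] [0.5669 0.0324 0.148 ]
5.5583
```

View pics/wn1.png

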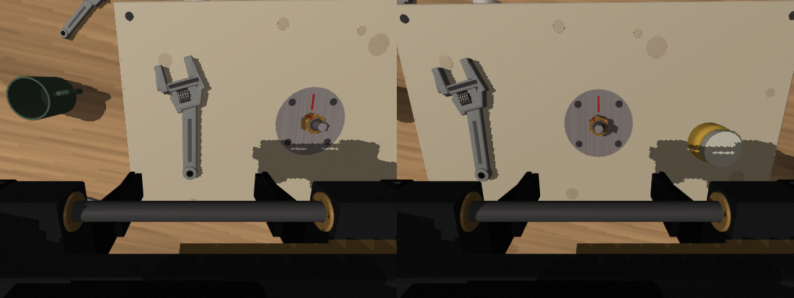

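```bash
python3 - <<'E'
from look import *
env.reach([.505,.03,.27],down(-1.37))
s=look("n2",("nut","nut_centre"))
env.reach([.495,.215,.30],down(-1.37))
w=look("w2",("wrench","wrench_grip","wrench_tail","wrench_mouth","worm_top","jaw_face","jaw"))
print(env.read_clock())
# orthorectified views: nut top plane .158, wrench top plane .156 ; 0.25 mm / px
def ortho(s,cx,cy,z,n,res):
    g=np.arange(n)-n/2
    X=cx-g[:,None]*res+0*g[None]; Y=cy-g[None]*res+0*g[:,None]
    T=s["cam_to_world"];P=np.stack([X,Y,np.full_like(X,z)],-1)-T[:3,3]
    c=P@T[:3,:3]; K=s["camera_matrix"]; u=c[...,0]/c[...,2]*K[0,0]+K[0,2]; v=c[...,1]/c[...,2]*K[1,1]+K[1,2]
    return cv2.remap(s["img"],u.astype(np.float32),v.astype(np.float32),cv2.INTER_CUBIC)
a=ortho(s,.545,.03,.158,400,.00025); b=ortho(w,.52,.24,.156,400,.0006)
cv2.imwrite("pics/o2.png",np.hstack([a,b]))
E
```

```text
nut 0.66 [337.2 174.7] [0.5511 0.0266 0.14  ]
nut_centre 0.66 [337.4 179.4] [0.5486 0.0263 0.149 ]
wrench 0.87 [312.4 200.4] [0.5117 0.2248 0.14  ]
wrench_grip 0.82 [311.3 215.6] [0.4998 0.2232 0.148 ]
wrench_tail 0.62 [309.  297.5] [0.4223 0.2101 0.148 ]
wrench_tail 0.56 [73.9 39. ] [0.5995 0.4289 0.148 ]
worm_top 0.67 [300.2 151.9] [0.552  0.2424 0.1595]
worm_top 0.53 [543.4 204.4] [0.5507 0.0352 0.1595]
jaw_face 0.91 [262.2 112.8] [0.5754 0.2788 0.148 ]
jaw 0.59 [265.8 133.3] [0.5602 0.2733 0.148 ]
7.3583
```

View pics/o2.png

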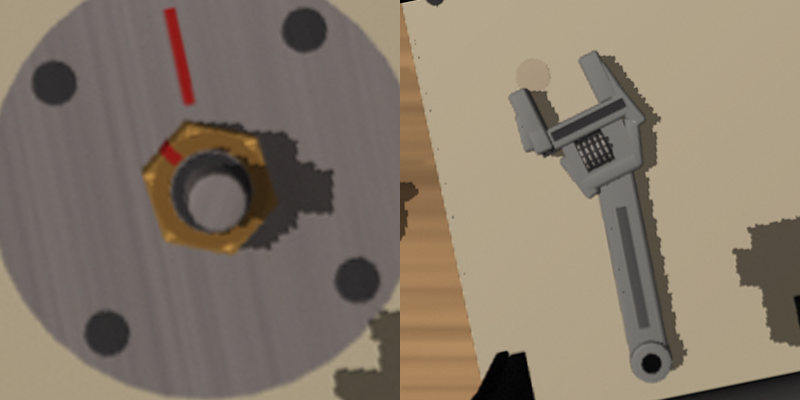

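The left half shows the nut at about (211,186), with its corners about 18° off and its red mark at (172,153), which gives a nut yaw of about 48°. The wheel line gives about 12°. The right half shows the wrench with its tail at (651,362), giving a yaw of about 26°. Next I'll grasp it and bring it in behind the nut.

```bash
cat > geo.py <<'E'
from look import *
D=np.pi/180
N=np.array([.5486,.0268]); TH=18.4*D
def w2(th,v): c,s=np.cos(th),np.sin(th); return np.array([c*v[0]-s*v[1],s*v[0]+c*v[1]])*1e-3
def att(th): return down(th-105*D)   # closes across the handle of a wrench at yaw th
def ortho(s,cx,cy,z,n,res):
    g=np.arange(n)-n/2
    X=cx-g[:,None]*res+0*g[None]; Y=cy-g[None]*res+0*g[:,None]
    T=s["cam_to_world"];P=np.stack([X,Y,np.full_like(X,z)],-1)-T[:3,3]
    c=P@T[:3,:3]; K=s["camera_matrix"]; u=c[...,0]/c[...,2]*K[0,0]+K[0,2]; v=c[...,1]/c[...,2]*K[1,1]+K[1,2]
    return cv2.remap(s["img"],u.astype(np.float32),v.astype(np.float32),cv2.INTER_CUBIC)
E
python3 - <<'E'
from geo import *
th=25.8*D; g=[.503,.2245]
effector.command_gripper(.055,40)
env.reach([*g,.20],att(th))
hit=env.move_straight([*g,.1425],vel=.08,threshold=6)
print(hit,env.read_position().round(4))
effector.command_gripper(.0,40)
print("gap",env.read_finger_gap(),env.read_grip_force())
p=env.read_position()
env.move_straight([*g,p[2]+.02],vel=.08)
st=N+w2(TH,(-133.1,1.9))
env.move_straight([*st,p[2]+.02],attitude=att(TH),vel=.15)
env.move_straight([*st,p[2]+.004],vel=.05)
print(env.read_position().round(4),np.round(st,4),env.read_finger_gap(),env.read_contact_force().round(2))
s=look("s3",("nut_centre","worm_top","wrench_mouth","jaw_face","wrench_tail"))
cv2.imwrite("pics/s3o.png",np.hstack([ortho(s,.53,.03,.158,400,.0004),cv2.resize(s["img"][:,60:540],(400,400))]))
print(env.read_clock())
E
```

```text
True [0.5016 0.2241 0.1404]
gap 0.02359615588607909 40.985975980293006
[ 0.4213 -0.0132  0.1438] [ 0.4217 -0.0134] 0.023792336448559655 [-0.29  0.39 -3.83]
worm_top 0.83 [299.  201.3] [ 0.4712 -0.0013  0.1595]
13.0667
```

View pics/s3o.png

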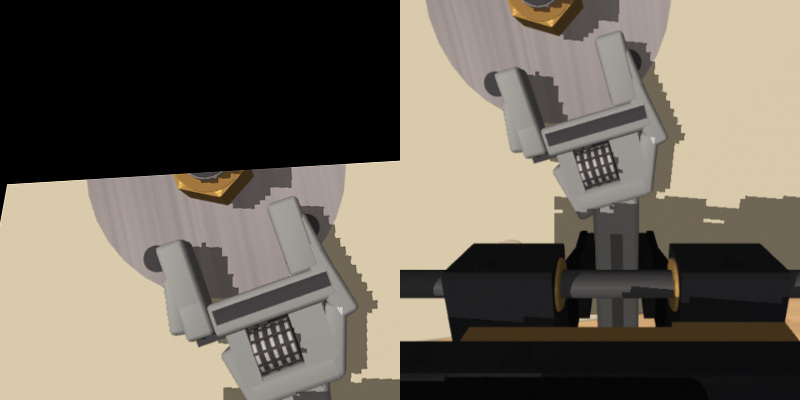

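The wrench is behind the nut with its jaws parallel to the flats. In the orthorectified half, the fixed jaw face runs (269,203)→(293,275) and the movable jaw tip is at (186,242). The nut lies nearly centred in the mouth, so I'll slide in.

```bash
python3 - <<'E'
from geo import *
p0=env.read_position(); 
env.move_straight([p0[0],p0[1],.1408],vel=.05); print(env.read_contact_force().round(2))
p0=env.read_position(); q=p0+np.r_[w2(TH,(43,0)),0]
hit=env.move_straight(q,vel=.05,threshold=6)
p=env.read_position(); print("fwd",hit,(np.linalg.norm(p-p0)*1e3).round(2),env.read_contact_force().round(2))
if hit and np.linalg.norm(p-p0)>.036:
    env.move_straight(p-np.r_[w2(TH,(1.2,0)),0],vel=.05)
    p1=env.read_position();f0=env.read_contact_force()
    h2=env.move_straight(p1+np.r_[w2(TH,(0,4)),0],vel=.02,threshold=5)
    p=env.read_position();print("side",h2,((p-p1)*1e3).round(2),(env.read_contact_force()-f0).round(2))
s=look("s4",("worm_top","nut_centre"))
cv2.imwrite("pics/s4o.png",s["img"][:330])
print(env.read_clock(),p)
E
```

```text
[ 0.31  0.15 -4.  ]
fwd True 38.8 [-0.3  -0.01  4.5 ]
side True [-0.85  3.05 -0.08] [-0.61 -1.71  3.57]
worm_top 0.79 [300.9 202.7] [0.5073 0.0126 0.1595]
14.7333 [0.45710402 0.00155519 0.14044443]
```

View pics/s4o.png

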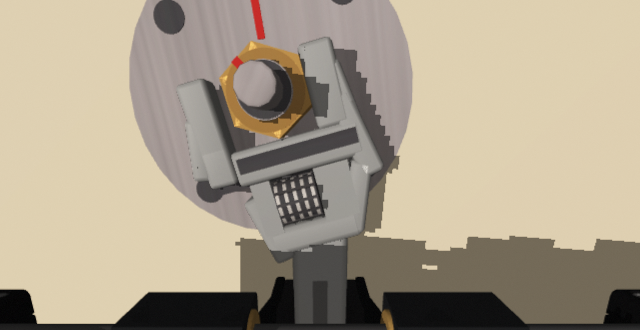

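The nut is well inside the mouth. Its bottom corner at (280,138) is almost at the mouth bottom, and the fixed jaw is close to its flat. The earlier stop came from light deck contact, so I'll seat the wrench by force and then release it.

```bash
python3 - <<'E'
from geo import *
def U(x,y): return np.r_[w2(TH,(x,y)),0]
p=env.read_position(); env.move_straight([p[0],p[1],.1411],vel=.02); f0=env.read_contact_force()
a=env.read_position();h=env.move_straight(a+U(5,0),vel=.02,threshold=6);b=env.read_position()
print("fwd",h,(np.linalg.norm(b-a)*1e3).round(2),(env.read_contact_force()-f0).round(2))
env.move_straight(b-U(1.0,0),vel=.02)
a=env.read_position();f0=env.read_contact_force();h=env.move_straight(a+U(0,4),vel=.015,threshold=6);b=env.read_position()
print("side",h,(np.linalg.norm(b-a)*1e3).round(2),(env.read_contact_force()-f0).round(2))
env.move_straight(b-U(0,.3),vel=.02)
p=env.read_position();env.move_straight([p[0],p[1],.1404],vel=.02)
effector.command_gripper(.05)
p=env.read_position();print(p,env.read_clock())
env.move_straight([p[0],p[1],.20],vel=.15)
env.reach([p[0]-.01,p[1],.27],att(TH))
s=look("s5",("nut_centre","worm_top","jaw_face","wrench_tail","wrench_mouth","wrench_grip"))
cv2.imwrite("pics/s5o.png",ortho(s,.525,.02,.156,600,.0002)[:560])
print(env.read_clock())
E
```

```text
fwd True 0.45 [-4.09  3.68  6.61]
side True 1.88 [-4.34 -1.65  1.3 ]
[0.4566596  0.00219308 0.1405241 ] 17.0167
nut_centre 0.93 [295.   92.9] [0.549  0.0269 0.149 ]
worm_top 0.64 [313.8 155.6] [0.5065 0.0108 0.1595]
jaw_face 0.96 [268.4 108.4] [0.5373 0.0459 0.148 ]
wrench_tail 0.82 [319.4 312.7] [ 0.3745 -0.0012  0.148 ]
wrench_tail 0.23 [303.8 106.8] [0.54   0.0201 0.148 ]
wrench_grip 0.83 [320.6 219.2] [0.4567 0.0028 0.148 ]
18.3
```

View pics/s5o.png

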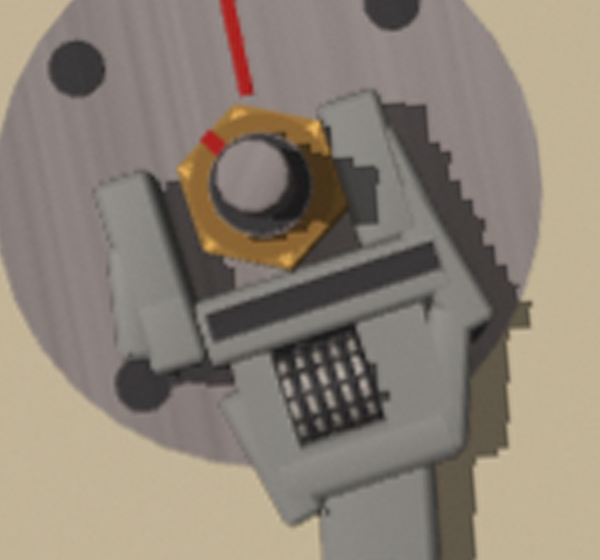

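The wrench is seated flat. In the orthorectified view the nut is at (260,185), its right flat lies against the fixed jaw, and there is play only on the movable side at (165,230). The worm is at about (330,385). I'll try one rub with the closed fingers and measure.

```bash
cat > rub.py <<'E'
from geo import *
WORM=np.array([.507,.013])
def stroke(back,fwd,yaw,ztop=.164,press=10,vel=.06):
    a=WORM+w2(yaw,(back,0)); b=WORM+w2(yaw,(fwd,0))
    env.move_straight([*a,ztop],vel=.15)
    f0=env.read_contact_force()
    h=env.move_straight([*a,.153],vel=.03,threshold=press)
    p=env.read_position(); f=env.read_contact_force()-f0
    env.move_straight([*b,p[2]],vel=vel)
    g=env.read_contact_force()-f0
    env.move_straight([*b,ztop],vel=.15)
    print("stroke",h,p[2].round(4),"press",f.round(1),"end",g.round(1))
E
python3 - <<'E'
from rub import *
effector.command_gripper(0)
a=WORM+w2(TH,(-11,0))
env.reach([*a,.19],down(TH))
stroke(-11,11,TH)
p=env.read_position();print(env.read_joint_pos().round(2),env.read_clock())
env.move_straight([p[0]-.09,p[1]-.03,.27],vel=.3)
s=look("s6",("nut_centre","worm_top","jaw_face","wrench_tail"));print(s["cam_to_world"][:3,3],env.read_clock())
E
```

```text
stroke True 0.159 press [-2.9  0.7  7.1] end [ 0.4  1.  -0.3]
[-0.12  0.01  1.87 -0.    1.26 -0.44] 22.3417
worm_top 0.8 [431.3 232.2] [0.5089 0.0162 0.1595]
jaw_face 0.57 [478.6 208.9] [0.5411 0.0436 0.148 ]
wrench_tail 0.67 [264.4 196.9] [ 0.3787 -0.0004  0.148 ]
[0.40317414 0.06101179 0.43184818] 23.2167
```

```bash
python3 - <<'E'
import rub
from rub import *
rub.WORM=np.array([.508,.0135])
for k in range(4):
    stroke(-9,8,TH,ztop=.162,press=12)
print(env.read_clock())
p=env.read_position()
env.move_straight([p[0]-.03,p[1]-.02,.26],attitude=att(TH),vel=.3)
s=look("s7",("nut_centre","worm_top","jaw_face","wrench_tail"))
cv2.imwrite("pics/s7o.png",ortho(s,.525,.02,.156,600,.0002)[:560]);print(env.read_clock())
E
```

```text
stroke True 0.159 press [-2.3  1.   7.8] end [1.9 0.4 2.1]
stroke True 0.1591 press [-3.2  0.4  8.2] end [3.3 0.6 0.8]
stroke True 0.1591 press [-3.5  0.4  7. ] end [3.6 0.8 1.2]
stroke True 0.1591 press [-2.9  1.1  9.6] end [4.1 0.2 2.8]
28.825
nut_centre 0.72 [281.  147.9] [0.5485 0.0285 0.149 ]
worm_top 0.66 [296.3 205.7] [0.5089 0.0151 0.1595]
jaw_face 0.89 [260.6 159.3] [0.5394 0.0432 0.148 ]
wrench_tail 0.97 [312.  353.9] [ 0.3784 -0.0032  0.148 ]
31.0583
```

View pics/s7o.png

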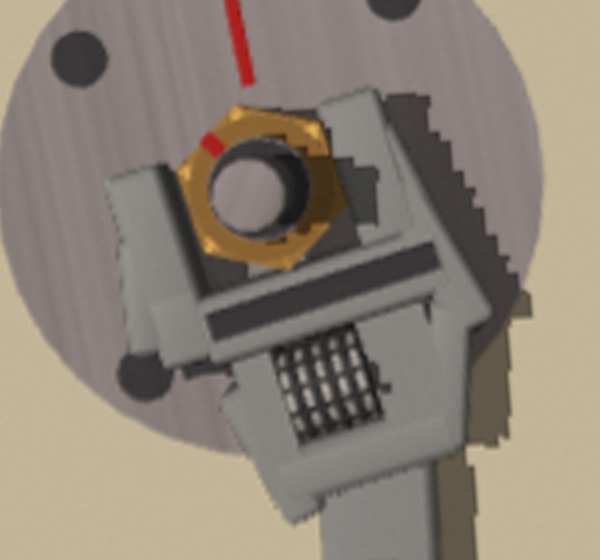

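The movable jaw has come in about 3.2 mm, with its tip edge moving from (152,175) to (168,165). About 2.5 mm is left at row 210 (jaw at column 182, nut at column 194). The wrench has stayed put, so I'll keep rubbing with slightly firmer pressure.

```bash
python3 - <<'E'
from geo import *
WORM=np.array([.508,.0135])
a=WORM+w2(TH,(-10,0)); b=WORM+w2(TH,(7,0))
env.move_straight([*a,.164],attitude=down(TH),vel=.3)
for k in range(5):
    env.move_straight([*a,.1615],vel=.2); f0=env.read_contact_force()
    env.move_straight([*a,.153],vel=.03,threshold=10)
    z=env.read_position()[2]
    m=WORM+w2(TH,(3,0))
    env.move_straight([*m,z-.0004],vel=.06); g1=env.read_contact_force()-f0
    env.move_straight([*b,z-.0005],vel=.06); g2=env.read_contact_force()-f0
    print(z.round(4),g1.round(1),g2.round(1))
    env.move_straight([*b,.1615],vel=.2)
print(env.read_clock())
p=env.read_position()
env.move_straight([p[0]-.03,p[1]-.02,.26],attitude=att(TH),vel=.3)
s=look("s8",("nut_centre","worm_top","jaw_face","wrench_tail"))
cv2.imwrite("pics/s8o.png",ortho(s,.525,.02,.156,600,.0002)[:560]);print(env.read_clock())
E
```

```text
0.1586 [-1.7 -1.   8.8] [-0.8 -1.3  5.6]
0.1586 [-2.5 -1.2  7.7] [-0.3 -0.4  4.2]
0.1586 [-2.7 -1.2  8.4] [-0.7 -2.1  5.3]
0.1586 [-2.6 -0.7  8.3] [-1.  -0.6  5. ]
0.1586 [-3.6 -0.4 10.1] [-0.5 -1.4  5.6]
39.875
nut_centre 0.79 [282.  149.9] [0.5467 0.0277 0.149 ]
worm_top 0.58 [298.8 207.1] [0.5077 0.0132 0.1595]
jaw_face 0.65 [262.  158.1] [0.54   0.0421 0.148 ]
wrench_tail 0.82 [309.2 356.2] [ 0.3756 -0.001   0.148 ]
42.1083
```

View pics/s8o.png

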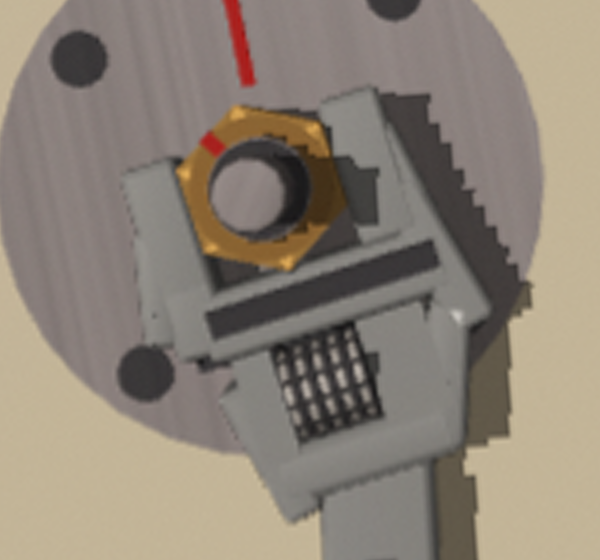

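The jaw has come in another 2.5–3 mm. Its face at (194,210) now meets the nut's flat. I'll add a few finishing strokes until it skids, then compare before and after.

```bash
python3 - <<'E'
from geo import *
WORM=np.array([.508,.0135])
a=WORM+w2(TH,(-9,0)); b=WORM+w2(TH,(5,0))
env.move_straight([*a,.163],attitude=down(TH),vel=.4)
for k in range(3):
    if k: env.move_straight([*a,.161],vel=.3)
    f0=env.read_contact_force()
    env.move_straight([*a,.153],vel=.03,threshold=11)
    z=env.read_position()[2]
    env.move_straight([*b,z-.0005],vel=.06); g1=env.read_contact_force()-f0
    print(z.round(4),g1.round(1))
    env.move_straight([*b,.161],vel=.2)
print(env.read_clock())
p=env.read_position()
env.move_straight([.458,-.005,.25],attitude=att(TH),vel=.35)
s=look("s9",("nut_centre","worm_top","jaw_face","wrench_tail"))
A=ortho(dict(np.load("pics/s8.npz")),.54,.03,.156,380,.00015);B=ortho(s,.54,.03,.156,380,.00015)
cv2.imwrite("pics/s9o.png",np.hstack([A,B]));print(env.read_clock())
E
```

```text
0.159 [-0.3  0.8  7.4]
0.1589 [-0.9 -0.1  6.5]
0.1589 [-1.  -1.2  5.9]
47.2333
nut_centre 0.81 [281.9 106. ] [0.5496 0.0268 0.149 ]
worm_top 0.56 [298.6 172.9] [0.5068 0.013  0.1595]
jaw_face 0.78 [262.  121.5] [0.5388 0.0402 0.148 ]
wrench_tail 0.4 [298.4 170.4] [0.5072 0.0138 0.148 ]
wrench_tail 0.26 [267.3 138.1] [0.5281 0.0363 0.148 ]
49.4667
```

View pics/s9o.png

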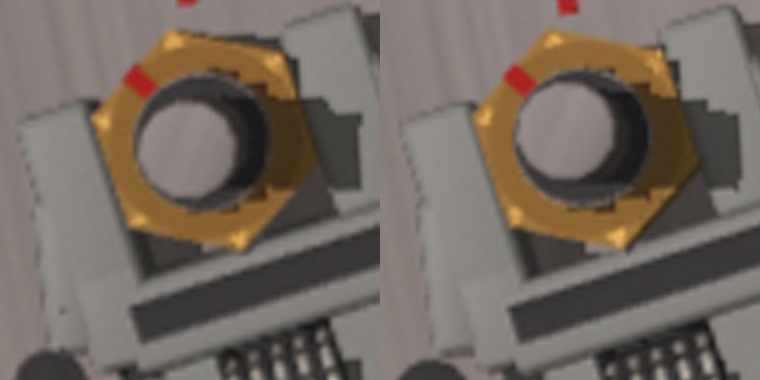

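```bash
python3 - <<'E'
from geo import *
from numpy import load
r=-(90-0)
def o(t): return cv2.cvtColor(ortho(dict(np.load(f"pics/{t}.npz")),.54,.03,.156,400,.00015),cv2.COLOR_BGR2GRAY)
I={t:o(t) for t in("s7","s8","s9")}
def shift(A,B,x0,y0,x1,y1):
    T=A[y0:y1,x0:x1]; r=cv2.matchTemplate(B[y0-25:y1+25,x0-35:x1+35],T,cv2.TM_CCOEFF_NORMED)
    _,m,_,l=cv2.minMaxLoc(r); return l[0]-35,l[1]-25,round(m,3)
for a,b in(("s7","s8"),("s8","s9")):
    print(a,b,"jaw",shift(I[a],I[b],40,270,150,375),shift(I[a],I[b],37,110,120,250),"slot",shift(I[a],I[b],145,220,360,350),"fixed",shift(I[a],I[b],290,25,365,110))
E
```

```text
s7 s8 jaw (18, -9, 0.761) (22, 21, 0.751) slot (0, -2, 0.964) fixed (0, -1, 0.966)
s8 s9 jaw (1, 4, 0.844) (2, 0, 0.883) slot (0, 0, 0.975) fixed (1, 2, 0.954)
```

Between s8 and s9 the jaw moved only about 0.2 mm over three strokes, against about 0.6 mm per stroke before. It has nipped the nut, so I'll turn now, with open fingers straddling the handle and pushing on one side.

```bash
cat > turn.py <<'E'
from geo import *
C=np.array([.5485,.0275])
def pose(phi,off,r=155):  # gripper centre on the handle near the tail, shifted off mm (clockwise = +)
    th=TH+phi*D
    hd=w2(th,(-.966,.259))*1e3; perp=w2(th,(.259,.966))  *1e3  # perp: +y side of handle = clockwise direction
    c=C+w2(th,(-93.1,4.4))+hd*(r-93)*1e-3
    return [*(c+perp*off*1e-3)],att(th)
E
python3 - <<'E'
from turn import *
p,a=pose(0,3)
effector.command_gripper(.046)
env.move_straight([*p,.20],attitude=a,vel=.35)
print(np.round(p,3),env.move_straight([*p,.1435],vel=.12,threshold=10),env.read_contact_force().round(1),env.read_clock())
f0=env.read_contact_force()
for ph in(-9,-18,-27):
    q,a=pose(ph,11)
    h=env.move_straight([*q,.1435],attitude=a,vel=.06,threshold=12)
    print(ph,h,(env.read_contact_force()-f0).round(1),env.read_clock())
    if h: break
E
```

```text
[0.397 0.002] False [-0.4 -0.2  0.8] 51.4667
-9 False [ 0.1 -2.4  0.9] 52.15
-18 False [ 1.1 -2.   1. ] 52.7
-27 False [ 0.3 -0.  -0.3] 53.25
```

```bash
python3 - <<'E'
from turn import *
f0=env.read_contact_force()
for ph in(-32,-36,-40,-44):
    q,a=pose(ph,11)
    h=env.move_straight([*q,.1435],attitude=a,vel=.03,threshold=9)
    print(ph,h,env.read_position().round(4),np.round(q,4),(env.read_contact_force()-f0).round(1),env.read_clock())
    if h: break
E
```

```text
-32 False [0.4094 0.093  0.1431] [0.4099 0.093 ] [-0.9 -2.3 -1.4] 53.85
-36 False [0.4145 0.1027 0.1433] [0.4148 0.1025] [-1.1 -0.8 -1.9] 54.3583
-40 True [0.4185 0.1089 0.1429] [0.4203 0.1117] [-0.9 -4.1  1.6] 54.7333
```

```bash
python3 - <<'E'
from turn import *
q,a=pose(-42,11)
h=env.move_straight([*q,.1435],attitude=a,vel=.02,threshold=8)
print(h,env.read_position().round(4),np.round(q,4),env.read_contact_force().round(1),env.read_clock())
p=env.read_position(); perp=w2(TH-38*D,(.259,.966))
env.move_straight([*(p[:2]-perp*8),.1435],vel=.05)
env.move_straight([*(p[:2]-perp*8),.21],vel=.25)
env.move_straight([.43,.06,.26],vel=.3)
s=look("s10",("nut_centre","jaw_face","worm_top"))
cv2.imwrite("pics/s10o.png",ortho(s,.54,.03,.157,560,.00022));print(env.read_clock())
E
```

```text
True [0.4184 0.1087 0.1424] [0.4234 0.1161] [-1.  -3.   2.3] 55.0083
nut_centre 0.55 [252.5  74. ] [0.5482 0.0273 0.149 ]
jaw_face 0.78 [233.1  85.9] [0.5506 0.0429 0.148 ]
worm_top 0.6 [273.6 135. ] [0.5079 0.04   0.1595]
worm_top 0.2 [256.5  73.9] [0.5446 0.0247 0.1595]
worm_top 0.19 [290.8 206. ] [0.4619 0.0613 0.1595]
56.3083
```

View pics/s10o.png

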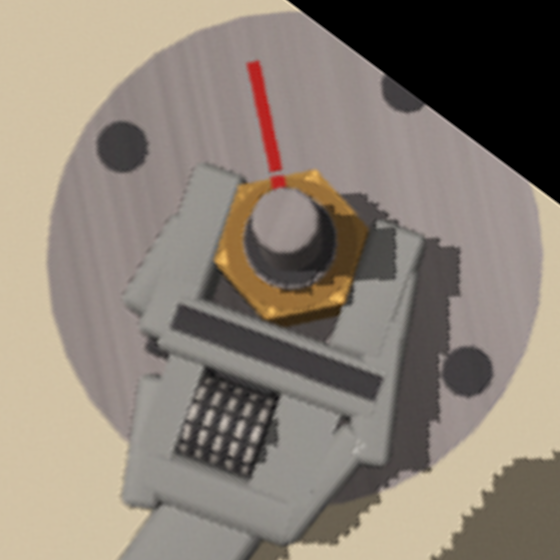

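The red marks meet: the nut's mark is at (279,182), on the extension of the line (253,62)→(276,170), and the wrench sits tight. I'll give one firm confirming push against the stop, then hand in.

```bash
python3 - <<'E'
from turn import *
P=np.array([.4184,.1087]); perp=w2(TH-38*D,(.259,.966))*1e3; a=att(TH-38*D)
s=P-perp*.006
env.move_straight([*s,.20],attitude=a,vel=.35)
env.move_straight([*s,.1435],vel=.15,threshold=10)
f0=env.read_contact_force()
h=env.move_straight([*(P+perp*.008),.1435],vel=.03,threshold=9)
for k in range(6):
    p=env.read_position(); f=(env.read_contact_force()-f0)[:2]@perp
    print(h,((p[:2]-P)@perp*1e3).round(2),f.round(1),env.read_clock())
    if -f>9: break
    env.move_straight([*(P+perp*(.0005*(k+1)+(p[:2]-P)@perp if k==0 else (p[:2]-P)@perp+.0006)),.1435],vel=.02,threshold=12)
b=p[:2]-perp*.008
env.move_straight([*b,.1435],vel=.06)
env.move_straight([*b,.22],vel=.25)
print(env.read_clock())
w=look("s11",("nut_centre",))
env.job_done()
E
```

```text
True -1.22 -1.7 57.5083
True -1.16 -6.3 57.7583
True -1.17 -6.7 58.0083
True -1.17 -4.8 58.2583
True -1.15 -5.8 58.5083
True -1.13 -5.9 58.7583
59.7583
nut_centre 0.42 [326.  277.5] [0.3962 0.1092 0.149 ]
the job is handed in; nothing more can be done
```

I closed the wrench's jaws on the nut with its worm and turned the nut clockwise until it stopped with the red marks in line. I left the wrench snug on the nut and handed the job in at about 60 s; a last push of about 6 N on the handle did not move it further.

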